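# Pack the tea, coffee and biscuit gift tray

## Robot

A 6-joint arm with a two-finger parallel gripper is mounted at the origin on a cart in front of the work surface, level with it; the furniture and walls round the work are solid. World frame = base frame: x ahead of the robot, y to its left, z up, the work surface at z = 0. Lengths are in m, angles in rad, forces in N, time in s.
With the tool pointing down it reaches from about 0.3 to 0.75 m from the base axis. Payload 8.5 kg.
Tool frame: the origin (TCP) lies midway between the tips of the shut fingers; the grasp point (between the pads) lies 19 mm behind it; z points along the fingers, x is the direction in which the jaws open and shut, and the axes are right-handed (so a half turn about z gives the same grasp; the last joint's range is limited). The gripper opens to 88 mm and grips with 3 to 60 N. Pads are 18 mm wide; open, the fingers measure 123 mm over their backs; the gripper's body (75 mm by 187 mm) begins 45 mm behind the grasp point.
Start: joints at [-1.448, 0.381, 1.297, -0, 1.464, -0.215], TCP at [0.182, -0.519, 0.239] pointing down, gripper open.
Joint ranges: [-3.11, 3.11], [-0.89, 2.33], [0.22, 2.48], [-1.42, 4.56], [0.17, 2.85], [-2.88, 2.88]. Speed limits (rad/s): [2.39, 2.39, 3.14, 3.14, 3.14, 3.14].

## Interface

Orientations are given as [roll, pitch, yaw] about the fixed x, y, z axes, in that order (R = Rz(yaw) Ry(pitch) Rx(roll)).
In Python, from cell import bot gives the robot as it stands. The module is installed in compiled form; this text tells all that it offers.
- The arm moves only by the tool carry_out, never from a script. Its argument "motion" is a list of rows, each an object with "delta_pos": the shift along the world's x, y, z in units of 60 mm (1.0 is 60 mm), a list of three; "rot": the turn, a rotation vector about the world's x, y, z in units of 5 degrees (1.0 is 5 degrees), a list of three; "grip": the finger opening in mm, from 0 to 88.1. A call has 1 to 5 rows; each row shifts and turns the commanded pose from where the row before left it; what a row does not reach is not made up. A row lasts 1/8 s, in which the tool goes at most 62.5 mm and 10.7 degrees, less where a joint would pass 70% of its speed; a pose out of reach is approached as far as the arm can. A call is refused whole if a number of a shift passes 1 or a number of a turn 1, either way. A call with a gripper value outside its range is refused whole. The fingers move at their own pace and stop on an object; "force" is the grip in N (left out, the last holds). Time passes only in rows, so rows that do not move let the fingers close. It gives the time, the measured TCP pose, the force and the opening at its end, in the units of the state.
- bot.read_state(): the state, without advancing time (a new reading comes with each control period).
- bot.get_image(name): name is "scene" or "top" or "wrist"; returns (picture, depth): 420x560x3 uint8, blue, green, red; 420x560 float32, m along the optical axis (not along the pixel's ray), 0 where there is no reading.
- bot.calibration(name): a dict with "mtx" (3x3 intrinsics, pixels), "k1" (the pictures are not rectified: a ray, as slopes to the right and down, at radius r is drawn at 1 + k1 r^2 times it, then the intrinsics apply), "eye" and "orientation" of the camera in the world. Camera axes: x right, y down, z forward; pixel columns grow to the right and rows downward; lengths in m; the calibration is good to about 2 mm. A picture is of the moment at which its call begins: read the wrist's pose just before it. calibration takes no time and is no camera call; for the wrist camera it gives the pose at the moment of the call.
- bot.finish_job(): hands the job in, once; it reports no verdict.
The state is a dict: "time_s": time; "joints": joint angles; "joint_velocities": joint speeds; "effort": joint torques, N m; "ee_pos": TCP position; "eef_rot": TCP orientation; "wrist_force": force on the tool from outside, world axes, zero at the start; "ft_torque": the same for the moment, N m; "opening": finger opening in m.
Only numpy, scipy, OpenCV 4.12 (cv2) and the standard library are available. Lean on these libraries where they do the work, as an engineer would, in place of code of your own. Each camera call takes 0.05 s, during which the arm holds its last target. There are 200 camera calls.

## Task

Pack the gift: stand the blue biscuit box, the kraft coffee box with the red sleeve and the green tea tin that leans in the wooden display easel together in the cardboard gift tray. All three must fit at once, each upright with its base flat on the tray's floor, not on the divider or the rim, and the tray must still stand flat on the counter. Do not knock over or push aside the salt and pepper shakers that stand behind the tray.

Things in the scene. Friction and masses are not known exactly. Their poses are not given: they have to be found in the camera images.
- biscuit_center (a point): centre of the biscuit box (half-way up): cream card box with a blue sleeve and a red ribbon, loose, 95 (its x) x 50 (its y) x 76 mm tall, about 0.25 kg; it stands upright on the counter, centre 38 mm above its underside, z axis up. Its place is the narrow cell, long side along the divider. Take it across the 50 mm width, near the top
- coffee_center (a point): centre of the coffee box (half-way up): small kraft box with a red sleeve, loose, 40 (its x) x 66 (its y) x 76 mm tall, about 0.22 kg; it stands upright on the counter, centre 38 mm above its underside. Its z axis points up
- tea_center (a point): centre of the tea tin: tall green tin, brass bands, closed, loose, 52 (its x) x 66 (its y) x 130 mm (along its z), about 0.28 kg; centre 65 mm from underside and top. It starts leaning back 30 degrees from vertical in the easel, its +x face on the back board, only the lower half supported; the upper half is free all round. In the tray it rises 54 mm above the other boxes
- display_stand: wooden display easel, fixed, 130 mm wide (its y), base board x -45 to +80 mm, origin on the counter. Ledge and low back board form a cradle leaning back 30 degrees towards its +x; the tin's underside centre rests 45 mm over the origin (up to 20 mm aside in y). Along the lean the back board rises 64 mm and the front lip 10 mm above the ledge; top at about 90 mm
- gift_tray: open cardboard gift tray, loose, about 0.5 kg, outside 111 (its x) x 142 (its y) x 36 mm tall, origin at the centre of its underside, z up; walls 5 mm, floor 6 mm, inside 101 x 132 x 30 mm deep. A fixed divider card, 4 mm thick (y +6 to +10 mm), 24 mm high above the floor, parts it into a narrow cell (y +10 to +66 mm) and a wide cell (y -66 to +6 mm)
- tray_floor (a point): centre of the tray's inside floor, 6 mm above its underside; axes as the tray
- narrow_cell (a point): centre of the narrow cell's floor: cell 101 (tray x) x 56 mm (tray y); tray-frame point (0, 38, 6) mm. Takes the biscuit box
- wide_cell (a point): centre of the wide cell's floor: cell 101 (tray x) x 72 mm (tray y); tray-frame point (0, -30, 6) mm. Takes the coffee box and the tea tin one behind the other along tray x, each with its 66 mm side along tray y; 9 mm is left over in x and 6 mm in y, so the first must stand close to an end wall
- pepper_shaker: glass pepper shaker with a grey metal top, a bystander, 44 mm across and 90 mm tall, loose; origin at the centre of its underside. It stands near the back of the work
- salt_shaker: glass salt shaker with a grey metal top, a bystander, 44 mm across and 90 mm tall, loose; origin at the centre of its underside. It stands near the back of the work
Not all that is in view belongs to the job. What is shaped like the part that bears coffee_center but pink is not meant.

How it is judged:
At the end, for the whole second after the job is handed in: The biscuit box, the coffee box and the tea tin all stand inside the tray at rest: each one's centre over the tray's inside floor, its base within 4 mm of the floor, upright within 4.5 degrees; the tray stands flat on the counter (within 3 degrees) (x of biscuit_center in the frame of tray_floor between -0.0505 and 0.0505 m and y of biscuit_center in the frame of tray_floor between -0.066 and 0.066 m and z of biscuit_center in the frame of tray_floor between 0.034 and 0.042 m and angle between each of biscuit_center, coffee_center, tea_center's own z axis and vertical below 0.08 rad and linear speed of each of biscuit_box, coffee_box, tea_tin below 0.02 m/s and x of coffee_center in the frame of tray_floor between -0.0505 and 0.0505 m and y of coffee_center in the frame of tray_floor between -0.066 and 0.066 m and z of coffee_center in the frame of tray_floor between 0.034 and 0.042 m and x of tea_center in the frame of tray_floor between -0.0505 and 0.0505 m and y of tea_center in the frame of tray_floor between -0.066 and 0.066 m and z of tea_center in the frame of tray_floor between 0.061 and 0.069 m and angle between tray_floor's own z axis and vertical below 0.05 rad and height (world z) of tray_floor between 0 and 0.012 m); the robot touches nothing.
It fails at once if the salt shaker is knocked over or shifted by more than 40 mm (distance of salt_shaker from where it was at the start of the episode above 0.04 m or angle between salt_shaker's own z axis and vertical above 0.5 rad).
It fails at once if the pepper shaker is knocked over or shifted by more than 40 mm (distance of pepper_shaker from where it was at the start of the episode above 0.04 m or angle between pepper_shaker's own z axis and vertical above 0.5 rad).
It also fails if it takes over 67 s, if anything falls off the work surface, if the arm or the gripper's body presses on something with over 40 N, if the wrist force passes 120 N, or if a joint passes its speed limit or range.

## Working session

There is one attempt and no reset: what is moved stays moved. The work goes in short steps, Python scripts to look and compute and a tool call to move; the robot and the scene stay as the last step left them, time stands still between calls to the robot, and variables do not carry over. Pictures are saved under pics/ and viewed, about 8 in all and at most 12, crops included, and the job is handed in when it is done.

Besides the shell and the picture viewer there is one more tool, called after "Call:" as a command line: name --argument value ..., lists and objects as JSON in quotes. carry_out: Moves the arm, as the interface text tells. Its arguments: {"type":"object","properties":{"motion":{"type":"array"},"force":{"type":"number"}},"required":["motion"]}

```bash
ls; mkdir -p pics
cat > h.py <<'E'
import numpy as np, cv2
from cell import bot
from scipy.spatial.transform import Rotation as R
def rot(o):
    o=np.array(o,float)
    return o if o.shape==(3,3) else R.from_euler('xyz',o).as_matrix() if o.size==3 else R.from_quat(o).as_matrix()
def cloud(name):
    c=bot.calibration(name); im,d=bot.get_image(name)
    K=np.array(c['mtx'],float); k=c['k1']; 
    u,v=np.meshgrid(np.arange(d.shape[1]),np.arange(d.shape[0]))
    p=np.stack([u,v],-1).reshape(-1,1,2).astype(np.float64)
    n=cv2.undistortPoints(p,K,np.array([k,0,0,0.])).reshape(*d.shape,2)
    P=np.dstack([n,np.ones(d.shape)])*d[...,None]
    W=P@rot(c['orientation']).T+np.array(c['eye'])
    W[d==0]=np.nan
    return im,d,W
E
python3 - <<'E'
from h import *
for n in('scene','top'):
    c=bot.calibration(n); print(n,c)
    im,d,W=cloud(n); cv2.imwrite(f'pics/{n}0.png',im); np.savez(f'{n}0.npz',im=im,W=W)
print(bot.read_state())
E
```

```text
pics
scene {'mtx': array([[384.26221539,   0.        , 279.54114057],
       [  0.        , 384.26221539, 211.61950469],
       [  0.        ,   0.        ,   1.        ]]), 'k1': -0.03216112167871694, 'eye': array([-0.05091654,  0.29854513,  0.77835311]), 'orientation': array([-2.3389091 , -0.00808078, -1.96657977])}
top {'mtx': array([[452.24061935,   0.        , 284.5264788 ],
       [  0.        , 452.24061935, 208.88204838],
       [  0.        ,   0.        ,   1.        ]]), 'k1': -0.1074141444930976, 'eye': array([ 3.56771926e-01, -7.06802660e-04,  1.49907380e+00]), 'orientation': array([-2.97505964, -0.00428246, -1.55273217])}
{'time_s': 0.1, 'joints': array([-1.44828070e+00,  3.81125996e-01,  1.29813394e+00,  6.04619210e-07,
        1.46362746e+00, -2.15300974e-01]), 'joint_velocities': array([ 6.85262436e-04, -9.31622731e-04, -2.83722934e-03, -1.28126108e-03,
        1.09053412e-03, -7.43712717e-06]), 'effort': array([ 4.91054408e-03, -4.38655293e+01, -2.24910790e+01,  7.15629151e-02,
        3.42596183e-02, -7.03845285e-05]), 'ee_pos': array([ 0.18225168, -0.51866266,  0.23821814]), 'eef_rot': array([-3.14131546e+00,  1.26471309e-03, -1.23297961e+00]), 'wrist_force': array([-0.03987778, -0.23567678, -0.23465598]), 'ft_torque': array([-0.03190726,  0.05818756, -0.00472876]), 'opening': 0.08804905241699702}
```

View pics/scene0.png

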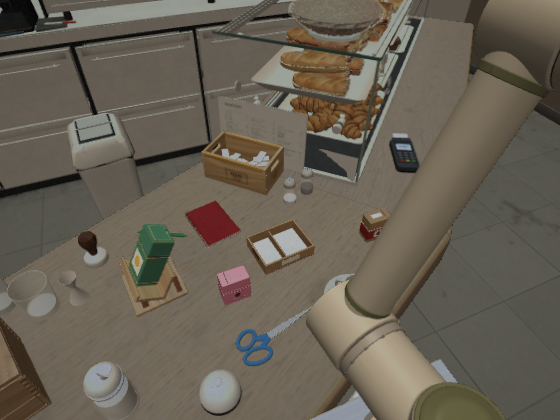

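View pics/top0.png

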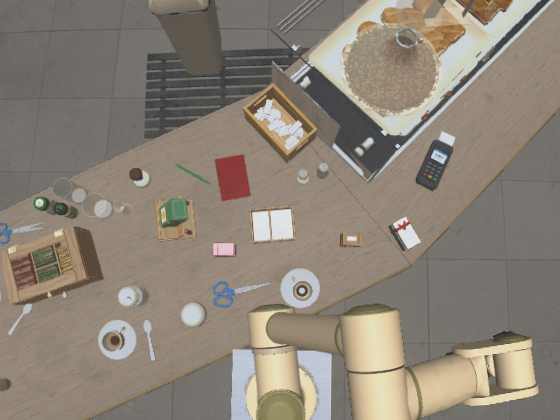

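The scene view shows the tea tin in the easel at (152,255), the tray at (281,246), the coffee box at (374,224) and the pink decoy at (235,285). In the top view they are: tray (272,225), coffee (351,240), biscuit box (405,233), tin (174,212), shakers (303,177) and (322,170).

Run:
```python
import numpy as np,cv2
D=np.load('top0.npz');im,W=D['im'],D['W']
c=cv2.resize(im[160:270,230:430],None,fx=4,fy=4,interpolation=cv2.INTER_CUBIC);cv2.imwrite('pics/c1.png',c)
def top(name,W,x0,x1,y0,y1,zlo,zhi):
    m=np.zeros(W.shape[:2],bool);m[y0:y1,x0:x1]=1
    m&=(W[...,2]>zlo)&(W[...,2]<zhi)
    p=W[m];r=cv2.minAreaRect((p[:,:2]*1000).astype(np.float32));print(name,len(p),np.round(np.median(p,0),4),r)
top('biscuit',W,380,430,205,260,.06,.1)
top('coffee',W,335,370,225,255,.06,.1)
top('tray',W,240,305,195,250,.025,.05)
top('traycoarse',W,240,305,195,250,.0,.02)
top('s1',W,293,312,160,190,.07,.12)
top('s2',W,313,332,155,185,.07,.12)
top('tea',W,155,195,190,240,.1,.3)
top('easelbase',W,145,205,185,250,.005,.03)
S=np.load('scene0.npz');W=S['W']
top('S coffee',W,355,392,200,245,.065,.09)
top('S tray',W,240,320,210,280,.028,.045)
top('S tea',W,120,190,215,295,.1,.3)
```

```text
biscuit 502 [ 0.5278 -0.3911  0.0765] ((527.4931640625, -392.1575927734375), (96.03433990478516, 54.314659118652344), 29.612060546875)
coffee 283 [ 0.5063 -0.22    0.0764] ((506.476318359375, -220.3974609375), (67.84679412841797, 40.847930908203125), 88.9842758178711)
tray 299 [0.5563 0.0437 0.0347] ((553.8322143554688, 37.48687744140625), (111.84090423583984, 142.20278930664062), 5.674104690551758)
traycoarse 2287 [0.5614 0.0344 0.0044] ((564.1179809570312, 38.744834899902344), (182.9124298095703, 215.91880798339844), 1.106683373451233)
s1 91 [ 0.7121 -0.0596  0.0852] ((714.2659912109375, -59.92206954956055), (34.58354187011719, 32.38640213012695), 1.8614283800125122)
s2 90 [ 0.7347 -0.124   0.0853] ((735.6167602539062, -124.92787170410156), (31.337352752685547, 32.1989860534668), 1.9265133142471313)
tea 581 [0.5716 0.3274 0.1533] ((573.708984375, 337.5473327636719), (67.84015655517578, 88.39025115966797), 11.155259132385254)
easelbase 420 [0.5503 0.3157 0.0086] ((574.3720703125, 367.10906982421875), (221.3634490966797, 201.47450256347656), 2.6649813652038574)
S coffee 330 [ 0.5054 -0.2133  0.0763] ((509.0804748535156, -218.1195068359375), (41.64734649658203, 68.6148681640625), 0.6129053831100464)
S tray 574 [0.5488 0.0452 0.0343] ((554.958984375, 37.97349548339844), (113.80428314208984, 143.3452606201172), 5.902080059051514)
S tea 1320 [0.5552 0.3367 0.1448] ((574.1597900390625, 338.84222412109375), (68.72037506103516, 87.6476821899414), 12.630489349365234)
```

View pics/c1.png

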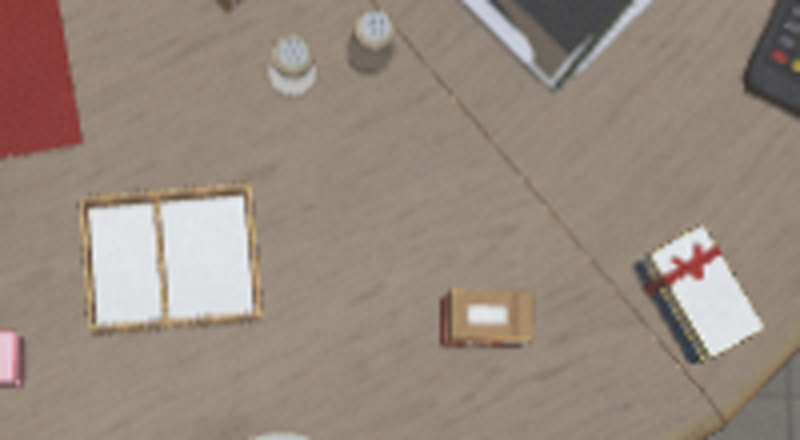

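The crop shows the narrow cell on the left, so tray +y points to world left. The biscuit box's top corners are at about (705,228) and (763,326), long axis near 30°. Next I refine the tops and fit the tin's faces.

Run:
```python
import numpy as np,cv2
T=np.load('top0.npz');S=np.load('scene0.npz')
def rect(n,W,x0,x1,y0,y1,zlo,zhi):
    p=W[y0:y1,x0:x1].reshape(-1,3);p=p[(p[:,2]>zlo)&(p[:,2]<zhi)]
    r=cv2.minAreaRect((p[:,:2]*1000).astype(np.float32));print(n,len(p),np.round(r[0],1),np.round(r[1],1),round(r[2],1),'mean',np.round(p.mean(0)*1000,1))
for z in(.070,.0745): 
    rect('biscuit',T['W'],380,430,205,260,z,.09); rect('coffee',T['W'],335,370,225,255,z,.09); rect('coffeeS',S['W'],355,392,200,245,z,.09)
for n,D,b in(('T',T,(155,195,190,240)),('S',S,(120,175,215,295))):
    x0,x1,y0,y1=b;W=D['W'][y0:y1,x0:x1].reshape(-1,3);im=D['im'][y0:y1,x0:x1].reshape(-1,3).astype(int)
    p=W[(W[:,2]>.095)&(im[:,1]>im[:,2]+15)] ;print(n,len(p))
    rng=np.random.default_rng(0);q=p
    for k in range(3):
        best=None
        for _ in range(1500):
            a=q[rng.choice(len(q),3,False)];nn=np.cross(a[1]-a[0],a[2]-a[0]);l=np.linalg.norm(nn)
            if l<1e-5: continue
            nn/=l;m=abs((q-a[0])@nn)<.002
            if best is None or m.sum()>best.sum():best=m
        i=q[best];c=i.mean(0);nn=np.linalg.svd(i-c)[2][2];nn*=np.sign(nn[2])
        print(' plane',len(i),'n',np.round(nn,3),'c',np.round(c*1000,1),'tilt',round(np.degrees(np.arccos(nn[2])),1),'az',round(np.degrees(np.arctan2(nn[1],nn[0])),1),'ext',np.round(np.ptp((i-c)@np.linalg.svd(i-c)[2][:2].T,0)*1000,1))
        q=q[~best]
        if len(q)<60:break
```

```text
biscuit 470 [ 527.6 -392.3] [96.  53.9] 29.5 mean [ 527.1 -391.8   77. ]
coffee 269 [ 506.9 -220. ] [39.3 67.5] 0.2 mean [ 506.5 -219.8   76.5]
coffeeS 295 [ 509.1 -218.8] [41.6 67.2] 0.6 mean [ 507.1 -215.3   76.2]
biscuit 367 [ 527.  -391.8] [95.1 51.4] 30.6 mean [ 527.7 -391.2   78.1]
coffee 207 [ 506.6 -219.7] [38.8 67.1] 0.2 mean [ 506.3 -219.8   77.6]
coffeeS 247 [ 508.5 -218.9] [40.  67.1] 1.1 mean [ 508.  -217.1   76.9]
T 462
 plane 169 n [ 0.08  -0.48   0.874] c [574.6 317.5 159.1] tilt 29.1 az -80.5 ext [62.8 51.4]
 plane 132 n [-0.137  0.845  0.517] c [570.6 354.  143.2] tilt 58.9 az 99.2 ext [95.6 68.7]
 plane 79 n [ 0.058 -0.487  0.871] c [575.  316.1 154.2] tilt 29.4 az -83.2 ext [67.7 49.6]
S 1156
 plane 456 n [0.984 0.175 0.002] c [543.7 333.4 128.7] tilt 89.9 az 10.1 ext [93.  56.8]
 plane 366 n [-0.135  0.848  0.512] c [571.4 353.9 143.7] tilt 59.2 az 99.0 ext [95.6 77.1]
 plane 296 n [ 0.07  -0.512  0.856] c [579.2 316.6 157.5] tilt 31.1 az -82.2 ext [63.5 50.9]
```

Run:
```python
import numpy as np,cv2
T=np.load('scene0.npz')['im'];a=cv2.resize(T[210:320,100:210],None,fx=5,fy=5,interpolation=cv2.INTER_CUBIC)
cv2.imwrite('pics/c2.png',a)
```

```text
(no output)
```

View pics/c2.png

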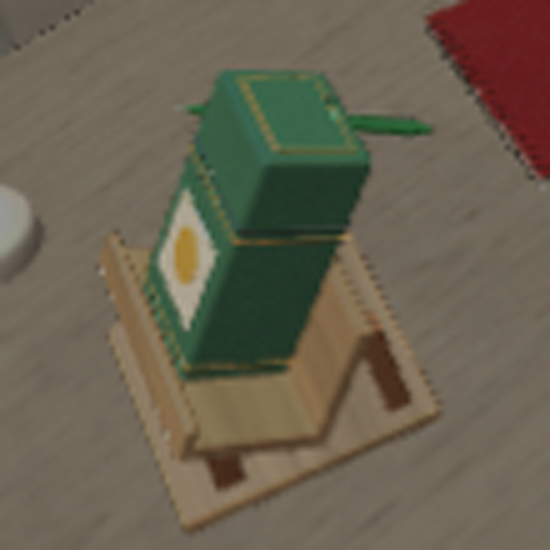

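Both cameras agree on the poses: tray (0.5545, 0.038) at yaw 5.7°, biscuit (0.527, -0.392) at 30°, coffee (0.5075, -0.219) at about 0.5°. The crop shows the tin's label face towards +y and its top leaning towards -y, at azimuth about -80.5°, top centre (0.578, 0.3165, 0.1575). That matches the expected height of 157.6 mm. I start with the biscuit box.

Call:
carry_out --motion '[{"delta_pos": [0.821,0.302,-0.257],"rot": [0,0,0.303],"grip": 88},{"delta_pos": [0.821,0.302,-0.257],"rot": [0,0,0.303],"grip": 88},{"delta_pos": [0.821,0.302,-0.257],"rot": [0,0,0.303],"grip": 88},{"delta_pos": [0.821,0.302,-0.257],"rot": [0,0,0.303],"grip": 88},{"delta_pos": [0.821,0.302,-0.257],"rot": [0,0,0.303],"grip": 88}]' --force 20

```text
time_s: 0.72
ee_pos: [0.43, -0.4274, 0.1608]
eef_rot: [3.141, 0.001, -1.1]
wrist_force: [-0.2, -0.1, 0.3]
opening: 0.0879
```

Call:
carry_out --motion '[{"delta_pos": [0.821,0.302,-0.257],"rot": [0,0,0.303],"grip": 88},{"delta_pos": [0.821,0.302,-0.257],"rot": [0,0,0.303],"grip": 88},{"delta_pos": [0,0,0],"rot": [0,0,0],"grip": 88},{"delta_pos": [0,0,0],"rot": [0,0,0],"grip": 88}]'

```text
time_s: 1.23
ee_pos: [0.5266, -0.3922, 0.1306]
eef_rot: [3.141, 0.001, -1.048]
wrist_force: [-1.0, 0.2, -0.0]
opening: 0.0882
```

Run:
```python
from h import *
print(bot.read_state()); im,d,W=cloud('wrist'); cv2.imwrite('pics/w1.png',im)
p=W[(W[...,2]>.0735)&(W[...,2]<.085)]
print(len(p),cv2.minAreaRect((p[:,:2]*1000).astype(np.float32)),np.median(p,0))
```

```text
{'time_s': 1.225, 'joints': array([-8.19904994e-01,  6.52027904e-01,  1.13633601e+00, -3.05674126e-04,
        1.35381511e+00,  2.28202866e-01]), 'joint_velocities': array([-0.02249081, -0.01678719,  0.00306631, -0.00013339, -0.00163134,
        0.00013827]), 'effort': array([ 1.55916821e+00, -5.50246203e+01, -2.12212372e+01,  1.32863699e-01,
       -1.76537724e-03,  1.03554624e-02]), 'ee_pos': array([ 0.52664975, -0.39220569,  0.13064881]), 'eef_rot': array([ 3.14116927e+00,  5.03651708e-04, -1.04804207e+00]), 'wrist_force': array([-0.97274575,  0.2020502 , -0.04352427]), 'ft_torque': array([-0.00484373, -0.00775766,  0.00999218]), 'opening': 0.08816780703950909}
12751 ((509.3349609375, -312.93328857421875), (101.12396240234375, 232.02484130859375), 15.203254699707031) [ 0.52029011 -0.37170634  0.07494852]
```

View pics/w1.png

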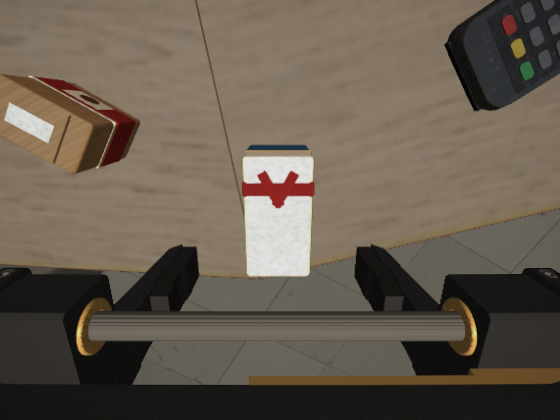

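The wrist view shows the biscuit top squarely between the fingers (columns 244–313, rows 155–277), and the coffee box at the upper left. I'll measure the biscuit box alone, using only the region at columns 230–330.

Run:
```python
from h import *
im,d,W=cloud('wrist')
for (x0,x1) in ((230,330),(0,150)):
    q=W[60:300,x0:x1]; p=q[(q[...,2]>.0735)&(q[...,2]<.085)]
    print(len(p),cv2.minAreaRect((p[:,:2]*1000).astype(np.float32)),np.median(p,0))
```

```text
7719 ((530.8016357421875, -391.2734375), (93.49710845947266, 50.685935974121094), 29.86941909790039) [ 0.53496095 -0.38971039  0.07490135]
4947 ((508.7535705566406, -219.9735107421875), (62.70621871948242, 39.9833869934082), 89.68294525146484) [ 0.5103437  -0.22160516  0.07505979]
```

Call:
carry_out --motion '[{"delta_pos": [0.03,0.01,-0.5],"rot": [0,0,-0.02],"grip": 88},{"delta_pos": [0,0,-0.5],"rot": [0,0,0],"grip": 88},{"delta_pos": [0,0,-0.47],"rot": [0,0,0],"grip": 88},{"delta_pos": [0,0,0],"rot": [0,0,0],"grip": 88},{"delta_pos": [0,0,0],"rot": [0,0,0],"grip": 45}]' --force 20

```text
time_s: 1.95
ee_pos: [0.5289, -0.3924, 0.0442]
eef_rot: [-3.141, -0.002, -1.051]
wrist_force: [-0.3, 1.0, 1.0]
opening: 0.0801
```

Call:
carry_out --motion '[{"delta_pos": [0,0,0],"rot": [0,0,0],"grip": 45},{"delta_pos": [0,0,0],"rot": [0,0,0],"grip": 45},{"delta_pos": [0,0,0],"rot": [0,0,0],"grip": 45},{"delta_pos": [0,0,0],"rot": [0,0,0],"grip": 45}]'

```text
time_s: 2.45
ee_pos: [0.529, -0.3916, 0.043]
eef_rot: [-3.141, -0.001, -1.05]
wrist_force: [0.2, 0.2, 3.0]
opening: 0.0496
```

Call:
carry_out --motion '[{"delta_pos": [0,0,0.5],"rot": [0,0,0],"grip": 45},{"delta_pos": [0,0,0.5],"rot": [0,0,0],"grip": 45},{"delta_pos": [0,0,0.5],"rot": [0,0,0],"grip": 45},{"delta_pos": [0.04,0.866,0],"rot": [0,0,-0.54],"grip": 45},{"delta_pos": [0.04,0.866,0],"rot": [0,0,-0.54],"grip": 45}]'

```text
time_s: 3.08
ee_pos: [0.5333, -0.2864, 0.1324]
eef_rot: [3.142, 0.001, -1.147]
wrist_force: [1.3, -0.9, -2.2]
opening: 0.0501
```

Call:
carry_out --motion '[{"delta_pos": [0.04,0.866,0],"rot": [0,0,-0.54],"grip": 45},{"delta_pos": [0.04,0.866,0],"rot": [0,0,-0.54],"grip": 45},{"delta_pos": [0.04,0.866,0],"rot": [0,0,-0.54],"grip": 45},{"delta_pos": [0.04,0.866,0],"rot": [0,0,-0.54],"grip": 45},{"delta_pos": [0.04,0.866,0],"rot": [0,0,-0.54],"grip": 45}]'

```text
time_s: 3.7
ee_pos: [0.5454, -0.026, 0.1324]
eef_rot: [3.141, 0.0, -1.381]
wrist_force: [0.3, -0.1, -1.4]
opening: 0.0498
```

Call:
carry_out --motion '[{"delta_pos": [0.04,0.866,0],"rot": [0,0,-0.54],"grip": 45},{"delta_pos": [0.04,0.866,0],"rot": [0,0,-0.54],"grip": 45},{"delta_pos": [0,0,0],"rot": [0,0,0],"grip": 45},{"delta_pos": [0,0,0],"rot": [0,0,0],"grip": 45},{"delta_pos": [0,0,0],"rot": [0,0,0],"grip": 45}]'

```text
time_s: 4.32
ee_pos: [0.5505, 0.0751, 0.1325]
eef_rot: [3.141, -0.0, -1.475]
wrist_force: [-0.1, 0.5, -2.7]
opening: 0.0498
```

Run:
```python
from h import *
s=bot.read_state();print(s['ee_pos'],s['eef_rot'],s['opening'],s['wrist_force'])
im,d,W=cloud('wrist'); cv2.imwrite('pics/w2.png',im); np.savez('w2.npz',im=im,W=W)
t,dt,WT=cloud('top'); np.savez('t2.npz',im=t,W=WT)
```

```text
[0.5505203  0.07510742 0.13248105] [ 3.14125863e+00 -6.40392756e-05 -1.47508684e+00] 0.049805008482309406 [-0.13626693  0.45078244 -2.69122858]
```

View pics/w2.png

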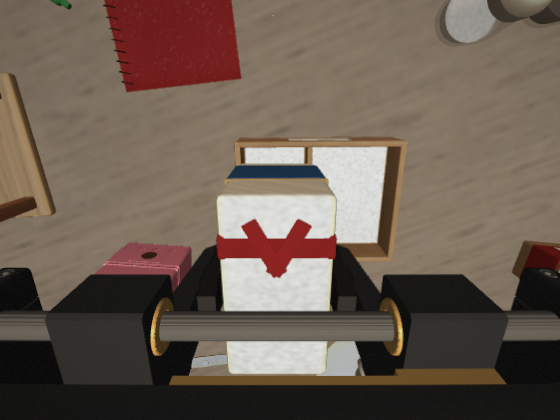

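The wrist view shows the box held straight (columns 219–335, rows 195–372). Behind it are the tray's far wall (row 142) and right wall (columns 385–405). I'll compare them in this one cloud.

Run:
```python
from h import *
W=np.load('w2.npz')['W']
p=W[120:265,225:412].reshape(-1,3);rim=p[(p[:,2]>.031)&(p[:,2]<.042)]
b=W[185:380,215:340].reshape(-1,3);b=b[(b[:,2]>.158)&(b[:,2]<.175)]
r=cv2.minAreaRect((b[:,:2]*1000).astype(np.float32));print('box',r,np.median(b[:,2]))
r=cv2.minAreaRect((rim[:,:2]*1000).astype(np.float32));print('rim',r,np.median(rim[:,2]))
a=np.radians(5.7);A=np.array([[np.cos(a),np.sin(a)],[-np.sin(a),np.cos(a)]])
for n,q in(('box',b),('rim',rim)):
    e=q[:,:2]@A.T*1000;print(n,np.round(np.percentile(e,[.3,1,50,99,99.7],axis=0).T,1))
print('target tray ctr in rot',A@[554.5,38],' tcp',A@[550.5,75.1])
```

```text
box ((552.2833251953125, 74.90491485595703), (94.81259155273438, 57.35157775878906), 5.548732280731201) 0.16438761450995626
rim ((556.123046875, 38.764503479003906), (110.42710876464844, 141.62847900390625), 6.092259883880615) 0.034304649257722
box [[510.6 512.  572.5 603.9 604.2]
 [ -6.6  -6.1  20.   45.7  46.4]]
rim [[502.7 503.1 607.4 612.2 612.3]
 [-87.4 -87.  -60.6  53.6  54.2]]
target tray ctr in rot [555.53246403 -17.26068957]  tcp [555.23700447  20.05315107]
```

Call:
carry_out --motion '[{"delta_pos": [0,0.02,-0.4],"rot": [0,0,0.04],"grip": 45},{"delta_pos": [0,0,-0.3],"rot": [0,0,0],"grip": 45},{"delta_pos": [0,0,-0.2],"rot": [0,0,0],"grip": 45},{"delta_pos": [0,0,-0.2],"rot": [0,0,0],"grip": 45},{"delta_pos": [0,0,-0.15],"rot": [0,0,0],"grip": 45}]'

```text
time_s: 5.05
ee_pos: [0.5506, 0.0772, 0.0571]
eef_rot: [-3.141, -0.0, -1.471]
wrist_force: [-0.3, -0.1, -2.5]
opening: 0.0501
```

Call:
carry_out --motion '[{"delta_pos": [0,0,-0.1],"rot": [0,0,0],"grip": 45},{"delta_pos": [0,0,-0.03],"rot": [0,0,0],"grip": 45},{"delta_pos": [0,0,0],"rot": [0,0,0],"grip": 45}]'

```text
time_s: 5.42
ee_pos: [0.5506, 0.0774, 0.05]
eef_rot: [-3.141, -0.0, -1.47]
wrist_force: [0.6, 0.1, -1.8]
opening: 0.05
```

Call:
carry_out --motion '[{"delta_pos": [0,0,-0.02],"rot": [0,0,0],"grip": 45},{"delta_pos": [0,0,0],"rot": [0,0,0],"grip": 45},{"delta_pos": [0,0,0],"rot": [0,0,0],"grip": 60},{"delta_pos": [0,0,0],"rot": [0,0,0],"grip": 80},{"delta_pos": [0,0,0],"rot": [0,0,0],"grip": 80}]'

```text
time_s: 6.05
ee_pos: [0.5505, 0.0774, 0.0486]
eef_rot: [-3.141, -0.0, -1.47]
wrist_force: [0.1, 1.1, -0.3]
opening: 0.0775
```

Call:
carry_out --motion '[{"delta_pos": [0,0,0],"rot": [0,0,0],"grip": 80},{"delta_pos": [0,0,0],"rot": [0,0,0],"grip": 88},{"delta_pos": [0,0,0.4],"rot": [0,0,0],"grip": 88},{"delta_pos": [0,0,0.6],"rot": [0,0,0],"grip": 88},{"delta_pos": [0,0,0.5],"rot": [0,0,0],"grip": 88}]'

```text
time_s: 6.68
ee_pos: [0.5505, 0.0774, 0.1399]
eef_rot: [-3.141, -0.0, -1.47]
wrist_force: [0.6, 0.5, 0.9]
opening: 0.0882
```

Call:
carry_out --motion '[{"delta_pos": [-0.042,-0.29,0],"rot": [0,0,0.994],"grip": 88},{"delta_pos": [-0.042,-0.29,0],"rot": [0,0,0.994],"grip": 88},{"delta_pos": [-0.042,-0.29,0],"rot": [0,0,0.994],"grip": 88},{"delta_pos": [-0.042,-0.29,0],"rot": [0,0,0.994],"grip": 88},{"delta_pos": [-0.042,-0.29,0],"rot": [0,0,0.994],"grip": 88}]'

```text
time_s: 7.3
ee_pos: [0.5377, -0.0102, 0.1386]
eef_rot: [3.142, 0.0, -1.034]
wrist_force: [1.1, 0.1, -0.2]
opening: 0.0884
```

Call:
carry_out --motion '[{"delta_pos": [-0.042,-0.29,0],"rot": [0,0,0.994],"grip": 88},{"delta_pos": [-0.042,-0.29,0],"rot": [0,0,0.994],"grip": 88},{"delta_pos": [-0.042,-0.29,0],"rot": [0,0,0.994],"grip": 88},{"delta_pos": [-0.042,-0.29,0],"rot": [0,0,0.994],"grip": 88},{"delta_pos": [-0.042,-0.29,0],"rot": [0,0,0.994],"grip": 88}]'

```text
time_s: 7.92
ee_pos: [0.5251, -0.0972, 0.1386]
eef_rot: [-3.142, 0.0, -0.6]
wrist_force: [-0.1, 0.6, -0.1]
opening: 0.0879
```

Call:
carry_out --motion '[{"delta_pos": [-0.042,-0.29,0],"rot": [0,0,0.994],"grip": 88},{"delta_pos": [-0.042,-0.29,0],"rot": [0,0,0.994],"grip": 88},{"delta_pos": [-0.042,-0.29,0],"rot": [0,0,0.994],"grip": 88},{"delta_pos": [-0.042,-0.29,0],"rot": [0,0,0.994],"grip": 88},{"delta_pos": [-0.042,-0.29,0],"rot": [0,0,0.994],"grip": 88}]'

```text
time_s: 8.55
ee_pos: [0.5125, -0.1842, 0.1386]
eef_rot: [-3.142, 0.0, -0.166]
wrist_force: [-0.1, 0.6, -0.4]
opening: 0.088
```

Call:
carry_out --motion '[{"delta_pos": [-0.042,-0.29,0],"rot": [0,0,0.994],"grip": 88},{"delta_pos": [-0.042,-0.29,0],"rot": [0,0,0.994],"grip": 88},{"delta_pos": [0,0,0],"rot": [0,0,0],"grip": 88},{"delta_pos": [0,0,0],"rot": [0,0,0],"grip": 88}]'

```text
time_s: 9.05
ee_pos: [0.5076, -0.2179, 0.1386]
eef_rot: [-3.141, 0.0, 0.003]
wrist_force: [-0.4, 0.6, 0.5]
opening: 0.0879
```

Run:
```python
from h import *
s=bot.read_state();print(s['ee_pos'],s['eef_rot'],s['opening'])
im,d,W=cloud('wrist')
t,dt,WT=cloud('top');s,ds,WS=cloud('scene')
p=W.reshape(-1,3);p=p[(p[:,2]>.0735)&(p[:,2]<.085)&(np.hypot(p[:,0]-.508,p[:,1]+.22)<.07)]
print('coffee wrist',len(p),cv2.minAreaRect((p[:,:2]*1000).astype(np.float32)))
for n,w in(('T',WT),('S',WS)):
  p=w.reshape(-1,3)
  for k,lo,hi,r in(('rim',.03,.042,.1),('biscuit',.078,.095,.1)):
    q=p[(p[:,2]>lo)&(p[:,2]<hi)&(np.hypot(p[:,0]-.5545,p[:,1]-.038)<r)]
    print(n,k,len(q),cv2.minAreaRect((q[:,:2]*1000).astype(np.float32)),np.median(q[:,2]))
cv2.imwrite('pics/m3.png',np.hstack([cv2.resize(t[180:270,230:320],(400,400)),cv2.resize(s[190:290,230:330],(400,400))]))
```

```text
[ 0.50763918 -0.21785242  0.13856667] [-3.14128791e+00  1.57641984e-04  2.85692825e-03] 0.0879159100476648
coffee wrist 3819 ((508.18963623046875, -217.08863830566406), (64.61294555664062, 39.093299865722656), 89.87828826904297)
T rim 224 ((553.5700073242188, 37.43833923339844), (112.40074920654297, 142.13247680664062), 5.748362064361572) 0.03490463327222393
T biscuit 438 ((550.031494140625, 75.60845184326172), (94.5501708984375, 50.57399368286133), 6.110878944396973) 0.08264933012037845
S rim 291 ((554.631103515625, 45.10225296020508), (113.12818145751953, 129.0162353515625), 6.554208278656006) 0.03552107932123838
S biscuit 593 ((551.1605834960938, 77.4072036743164), (96.38253021240234, 50.75448226928711), 6.616261959075928) 0.08262439368628927
```

View pics/m3.png

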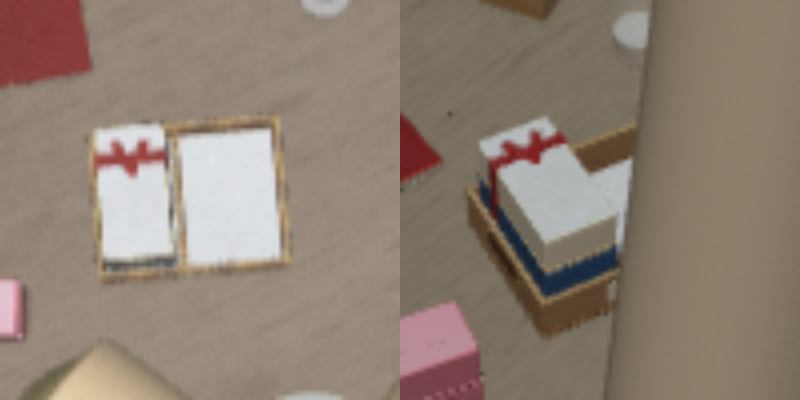

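The biscuit is seated: its top reads 82.6 mm against 82 expected, in both the crop and the depth. The tray has not moved. Now the coffee box.

Call:
carry_out --motion '[{"delta_pos": [0.01,-0.01,-0.6],"rot": [0,0,0],"grip": 88},{"delta_pos": [0,0,-0.6],"rot": [0,0,0],"grip": 88},{"delta_pos": [0,0,-0.4],"rot": [0,0,0],"grip": 88},{"delta_pos": [0,0,0],"rot": [0,0,0],"grip": 50},{"delta_pos": [0,0,0],"rot": [0,0,0],"grip": 35}]'

```text
time_s: 9.82
ee_pos: [0.5088, -0.2191, 0.0436]
eef_rot: [3.141, -0.001, 0.004]
wrist_force: [-0.4, -0.2, 0.1]
opening: 0.0702
```

Call:
carry_out --motion '[{"delta_pos": [0,0,0],"rot": [0,0,0],"grip": 35},{"delta_pos": [0,0,0],"rot": [0,0,0],"grip": 35},{"delta_pos": [0,0,0],"rot": [0,0,0],"grip": 35},{"delta_pos": [0,0,0],"rot": [0,0,0],"grip": 35},{"delta_pos": [0,0,0],"rot": [0,0,0],"grip": 35}]'

```text
time_s: 10.45
ee_pos: [0.5083, -0.2191, 0.0429]
eef_rot: [3.141, -0.0, 0.004]
wrist_force: [-0.6, -0.8, 4.7]
opening: 0.0403
```

Call:
carry_out --motion '[{"delta_pos": [0,0,0.5],"rot": [0,0,0],"grip": 35},{"delta_pos": [0,0,0.5],"rot": [0,0,0],"grip": 35},{"delta_pos": [0,0,0.5],"rot": [0,0,0],"grip": 35},{"delta_pos": [0.069,0.748,0],"rot": [0,0,0.224],"grip": 35},{"delta_pos": [0.069,0.748,0],"rot": [0,0,0.224],"grip": 35}]'

```text
time_s: 11.08
ee_pos: [0.5163, -0.1283, 0.1323]
eef_rot: [-3.141, 0.0, 0.043]
wrist_force: [1.1, -0.8, -3.3]
opening: 0.0396
```

Call:
carry_out --motion '[{"delta_pos": [0.069,0.748,0],"rot": [0,0,0.224],"grip": 35},{"delta_pos": [0.069,0.748,0],"rot": [0,0,0.224],"grip": 35},{"delta_pos": [0.069,0.748,0],"rot": [0,0,0.224],"grip": 35},{"delta_pos": [0,0,0],"rot": [0,0,0],"grip": 35},{"delta_pos": [0,0,0],"rot": [0,0,0],"grip": 35}]'

```text
time_s: 11.7
ee_pos: [0.5288, 0.0051, 0.1322]
eef_rot: [3.142, 0.001, 0.102]
wrist_force: [0.2, 0.0, -1.9]
opening: 0.0397
```

Run:
```python
from h import *
s=bot.read_state();print(s['ee_pos'],s['eef_rot'],s['opening'])
im,d,W=cloud('wrist'); np.savez('w4.npz',im=im,W=W); cv2.imwrite('pics/w4.png',im)
```

```text
[0.52881973 0.00509143 0.13222775] [3.14155363e+00 7.32702528e-04 1.02180912e-01] 0.039680967374300116
```

View pics/w4.png

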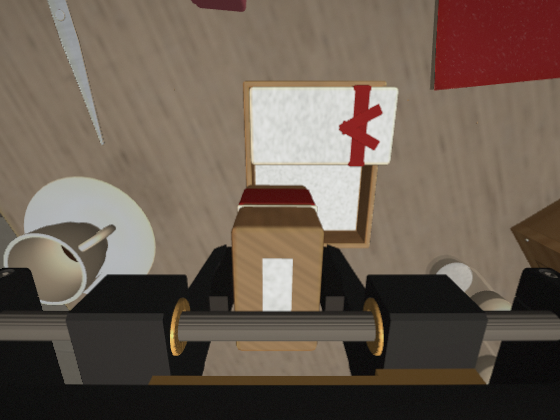

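The wrist view looks along +y, so its top is world +y. The coffee box is held at columns 233–322, the biscuit stands at rows 88–165, and the near (-x) tray wall is at column 248. Now the relative position.

Run:
```python
from h import *
W=np.load('w4.npz')['W']
a=np.radians(5.8);A=np.array([[np.cos(a),np.sin(a)],[-np.sin(a),np.cos(a)]])
def show(n,q):
    r=cv2.minAreaRect((q[:,:2]*1000).astype(np.float32));e=q[:,:2]@A.T*1000
    print(n,len(q),np.round(r[0],1),np.round(r[1],1),round(r[2],1),'z',np.median(q[:,2]).round(4),np.round(np.percentile(e,[.3,1,50,99,99.7],axis=0).T,1).tolist())
p=W[70:255,235:400].reshape(-1,3)
show('rim',p[(p[:,2]>.031)&(p[:,2]<.042)]);show('biscuit',p[(p[:,2]>.077)&(p[:,2]<.088)])
p=W[190:360,225:330].reshape(-1,3);show('coffee',p[(p[:,2]>.158)&(p[:,2]<.175)])
```

```text
rim 2106 [555.7  39. ] [111.4 141.3] 5.9 z 0.0344 [[501.0, 501.2, 565.0, 611.6, 611.9], [-87.6, -87.2, 18.8, 53.2, 53.2]]
biscuit 11231 [552.   77.9] [95.3 50.7] 5.8 z 0.0809 [[509.8, 510.6, 556.6, 602.3, 603.2], [-3.2, -3.0, 22.8, 45.7, 45.9]]
coffee 9124 [529.4   6.6] [47.6 66.5] 4.8 z 0.1642 [[505.1, 505.9, 527.5, 548.7, 549.9], [-79.3, -78.3, -35.5, -14.1, -13.9]]
```

Call:
carry_out --motion '[{"delta_pos": [0.018,-0.006,-0.4],"rot": [0,0,0],"grip": 35},{"delta_pos": [0,0,-0.3],"rot": [0,0,0],"grip": 35},{"delta_pos": [0,0,-0.2],"rot": [0,0,0],"grip": 35},{"delta_pos": [0,0,-0.2],"rot": [0,0,0],"grip": 35},{"delta_pos": [0,0,-0.15],"rot": [0,0,0],"grip": 35}]'

```text
time_s: 12.38
ee_pos: [0.5301, 0.0048, 0.0571]
eef_rot: [3.142, -0.0, 0.102]
wrist_force: [-1.1, -0.2, -3.8]
opening: 0.0397
```

Call:
carry_out --motion '[{"delta_pos": [0,0,-0.1],"rot": [0,0,0],"grip": 35},{"delta_pos": [0,0,-0.03],"rot": [0,0,0],"grip": 35},{"delta_pos": [0,0,-0.01],"rot": [0,0,0],"grip": 35},{"delta_pos": [0,0,0],"rot": [0,0,0],"grip": 35}]'

```text
time_s: 12.88
ee_pos: [0.5302, 0.005, 0.0495]
eef_rot: [3.141, -0.001, 0.102]
wrist_force: [0.0, -0.3, -3.2]
opening: 0.0397
```

Call:
carry_out --motion '[{"delta_pos": [0,0,-0.015],"rot": [0,0,0],"grip": 35},{"delta_pos": [0,0,0],"rot": [0,0,0],"grip": 35},{"delta_pos": [0,0,0],"rot": [0,0,0],"grip": 55},{"delta_pos": [0,0,0],"rot": [0,0,0],"grip": 70},{"delta_pos": [0,0,0],"rot": [0,0,0],"grip": 70}]'

```text
time_s: 13.5
ee_pos: [0.5301, 0.005, 0.0483]
eef_rot: [3.142, -0.0, 0.102]
wrist_force: [0.4, -0.0, -0.1]
opening: 0.0678
```

Call:
carry_out --motion '[{"delta_pos": [0,0,0],"rot": [0,0,0],"grip": 70},{"delta_pos": [0,0,0.4],"rot": [0,0,0],"grip": 70},{"delta_pos": [0,0,0.9],"rot": [0,0,0],"grip": 88},{"delta_pos": [0,0,0.9],"rot": [0,0,0],"grip": 88},{"delta_pos": [0,0,0.9],"rot": [0,0,0],"grip": 88}]'

```text
time_s: 14.12
ee_pos: [0.5297, 0.0051, 0.2361]
eef_rot: [-3.142, -0.0, 0.102]
wrist_force: [0.2, 0.2, -0.4]
opening: 0.088
```

Call:
carry_out --motion '[{"delta_pos": [0.125,0.683,-0.04],"rot": [0,0,0.73],"grip": 88},{"delta_pos": [0.125,0.683,-0.04],"rot": [0.986,0.165,0],"grip": 88},{"delta_pos": [0.125,0.683,-0.04],"rot": [0.986,0.165,0],"grip": 88},{"delta_pos": [0.125,0.683,-0.04],"rot": [0.986,0.165,0],"grip": 88},{"delta_pos": [0.125,0.683,-0.04],"rot": [0.986,0.165,0],"grip": 88}]'

```text
time_s: 14.75
ee_pos: [0.5677, 0.2113, 0.2223]
eef_rot: [-2.79, 0.0, 0.166]
wrist_force: [-0.5, 0.2, 0.2]
opening: 0.0882
```

Call:
carry_out --motion '[{"delta_pos": [0.125,0.683,-0.19],"rot": [0.986,0.165,0],"grip": 88},{"delta_pos": [0.125,0.683,-0.198],"rot": [0.986,0.165,0],"grip": 88},{"delta_pos": [0,0,0],"rot": [0,0,0],"grip": 88},{"delta_pos": [0,0,0],"rot": [0,0,0],"grip": 88}]'

```text
time_s: 15.25
ee_pos: [0.5826, 0.2912, 0.1994]
eef_rot: [-2.62, -0.001, 0.166]
wrist_force: [0.1, 0.4, 0.5]
opening: 0.0882
```

Run:
```python
from h import *
s=bot.read_state();print(s['ee_pos'],s['eef_rot'],s['opening'],s['joints']);Rt=rot(s['eef_rot']);print(Rt.round(3))
im,d,W=cloud('wrist'); cv2.imwrite('pics/w5.png',im); np.savez('w5.npz',im=im,W=W)
t,dt,WT=cloud('top');s2,ds,WS=cloud('scene'); np.savez('ts5.npz',WT=WT,WS=WS,t=t,s=s2)
# tin points in tool frame
hsv=cv2.cvtColor(im,cv2.COLOR_BGR2HSV);g=(hsv[...,0]>50)&(hsv[...,0]<95)&(hsv[...,1]>60)
p=W[g&(W[...,2]>.13)]; l=(p-s['ee_pos'])@Rt*1000
print(len(l),np.round(np.percentile(l,[.5,2,50,98,99.5],axis=0).T,1))
top=l[abs(l[:,2]-np.percentile(l[:,2],20))<6]; print('top rect (tool xy)',cv2.minAreaRect(top[:,:2].astype(np.float32)),np.median(top[:,2]))
a=np.radians(5.8);A=np.array([[np.cos(a),np.sin(a)],[-np.sin(a),np.cos(a)]])
for n,w in(('T',WT),('S',WS)):
  p=w.reshape(-1,3)
  for k,lo,hi in(('rim',.03,.042),('tops',.0765,.095)):
    q=p[(p[:,2]>lo)&(p[:,2]<hi)&(np.hypot(p[:,0]-.5545,p[:,1]-.038)<.1)]
    for m,qq in ((k,q),) if k=='rim' else (('bis',q[q[:,1]>.048]),('cof',q[q[:,1]<.043])):
      if len(qq)>5:
        r=cv2.minAreaRect((qq[:,:2]*1000).astype(np.float32));print(n,m,len(qq),np.round(r[0],1),np.round(r[1],1),round(r[2],1),'rot ctr',np.round(A@r[0],1),np.median(qq[:,2]).round(4))
```

```text
[0.58259448 0.29123261 0.19939569] [-2.61953460e+00 -5.38099380e-04  1.65762723e-01] 0.08816758805198564 [ 0.08323452  0.56905203  1.18867918  0.52440127  1.44934019 -0.16510761]
[[ 0.986  0.143 -0.082]
 [ 0.165 -0.855  0.492]
 [ 0.001 -0.499 -0.867]]
6158 [[-31.1 -29.9   1.   31.9  33. ]
 [-29.2 -29.   -9.5  20.8  22. ]
 [ 49.2  49.6  51.2  83.4  87.8]]
top rect (tool xy) ((0.8247566223144531, -3.092069625854492), (65.0906982421875, 51.8603515625), 0.5559889078140259) 51.0396618804041
T rim 228 [553.7  37.3] [111.2 142.1] 6.0 rot ctr [554.6 -18.9] 0.0357
T bis 449 [550.1  76.3] [95.2 51.6] 4.9 rot ctr [555.   20.3] 0.0825
T cof 252 [528.7   4.3] [39.7 64.9] 4.3 rot ctr [526.4 -49.2] 0.0826
S rim 323 [556.2  32.5] [113.6 131. ] 5.7 rot ctr [556.7 -23.8] 0.0355
S bis 482 [551.2  77. ] [96.3 49.9] 5.9 rot ctr [556.2  20.9] 0.0827
S cof 346 [530.6   5.3] [41.5 66.5] 5.7 rot ctr [528.5 -48.3] 0.0824
```

View pics/w5.png

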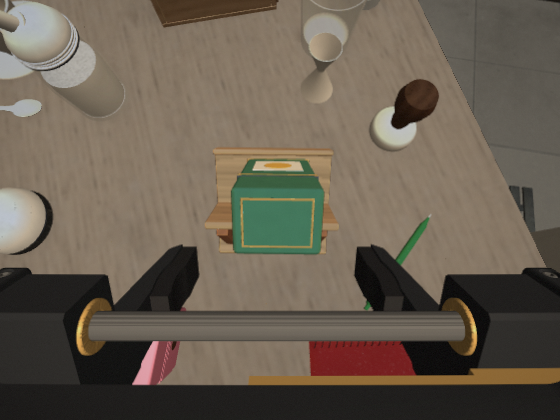

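The tin sits squarely between the open fingers (top face columns 233–323, rows 195–252). In the tool frame its centre is at (0.8, -3, 51) mm. Top and scene views both put the coffee box at tray (-28.2, -30) with its top at 82.5 mm, so it is seated. Next I grasp the tin.

Call:
carry_out --motion '[{"delta_pos": [-0.039,0.259,-0.432],"rot": [0,0,0],"grip": 88},{"delta_pos": [-0.039,0.259,-0.432],"rot": [0,0,0],"grip": 88},{"delta_pos": [-0.039,0.259,-0.432],"rot": [0,0,0],"grip": 88},{"delta_pos": [0,0,0],"rot": [0,0,0],"grip": 75},{"delta_pos": [0,0,0],"rot": [0,0,0],"grip": 60}]' --force 25

```text
time_s: 16.02
ee_pos: [0.5762, 0.3379, 0.1227]
eef_rot: [-2.618, -0.002, 0.165]
wrist_force: [0.9, 0.5, 0.0]
opening: 0.0702
```

Call:
carry_out --motion '[{"delta_pos": [0,0,0],"rot": [0,0,0],"grip": 60},{"delta_pos": [0,0,0],"rot": [0,0,0],"grip": 60},{"delta_pos": [0,0,0],"rot": [0,0,0],"grip": 60},{"delta_pos": [0,0,0],"rot": [0,0,0],"grip": 60}]'

```text
time_s: 16.52
ee_pos: [0.5762, 0.3379, 0.1228]
eef_rot: [-2.618, -0.003, 0.165]
wrist_force: [-2.2, -5.0, 6.1]
opening: 0.0656
```

Call:
carry_out --motion '[{"delta_pos": [0.041,-0.247,0.433],"rot": [0,0,0],"grip": 60},{"delta_pos": [0.041,-0.247,0.433],"rot": [0,0,0],"grip": 60},{"delta_pos": [0.041,-0.247,0.433],"rot": [0,0,0],"grip": 60},{"delta_pos": [0.041,-0.247,0.433],"rot": [0,0,0],"grip": 60},{"delta_pos": [0,-0.2,0.1],"rot": [-0.986,-0.165,0],"grip": 60}]'

```text
time_s: 17.15
ee_pos: [0.5861, 0.2653, 0.2323]
eef_rot: [-2.708, -0.001, 0.163]
wrist_force: [0.6, 0.1, -3.3]
opening: 0.066
```

Call:
carry_out --motion '[{"delta_pos": [0,-0.2,0],"rot": [-0.986,-0.165,0],"grip": 60},{"delta_pos": [0,-0.2,0],"rot": [-0.986,-0.165,0],"grip": 60},{"delta_pos": [0,-0.2,0],"rot": [-0.986,-0.165,0],"grip": 60},{"delta_pos": [0,-0.2,0],"rot": [-0.986,-0.165,0],"grip": 60},{"delta_pos": [0,-0.2,0],"rot": [-0.986,-0.165,0],"grip": 60}]'

```text
time_s: 17.77
ee_pos: [0.5852, 0.2065, 0.2313]
eef_rot: [3.139, 0.0, 0.165]
wrist_force: [0.4, -0.5, -3.0]
opening: 0.066
```

Run:
```python
from h import *
s=bot.read_state();print(s['ee_pos'],s['eef_rot'],s['opening'],s['joints'])
```

```text
[0.58522645 0.20649041 0.23125767] [3.13867336e+00 2.88815387e-04 1.65270907e-01] 0.06597970154849668 [ 0.14991413  0.51207661  1.09880376 -0.0029257   1.5309564  -0.01524031]
```

Call:
carry_out --motion '[{"delta_pos": [-0.006,-0.181,0],"rot": [0.034,0.005,0.959],"grip": 60},{"delta_pos": [-0.006,-0.181,0],"rot": [0,0,0.959],"grip": 60},{"delta_pos": [-0.006,-0.181,0],"rot": [0,0,0.959],"grip": 60},{"delta_pos": [-0.006,-0.181,0],"rot": [0,0,0.959],"grip": 60},{"delta_pos": [-0.006,-0.181,0],"rot": [0,0,0.959],"grip": 60}]'

```text
time_s: 18.4
ee_pos: [0.5833, 0.1523, 0.2311]
eef_rot: [-3.138, 0.0, 0.587]
wrist_force: [0.7, -1.0, -3.0]
opening: 0.0654
```

Call:
carry_out --motion '[{"delta_pos": [-0.006,-0.181,0],"rot": [0,0,0.959],"grip": 60},{"delta_pos": [-0.006,-0.181,0],"rot": [0,0,0.959],"grip": 60},{"delta_pos": [-0.006,-0.181,0],"rot": [0,0,0.959],"grip": 60},{"delta_pos": [-0.006,-0.181,0],"rot": [0,0,0.959],"grip": 60},{"delta_pos": [-0.006,-0.181,0],"rot": [0,0,0.959],"grip": 60}]'

```text
time_s: 19.02
ee_pos: [0.5815, 0.098, 0.2311]
eef_rot: [-3.138, 0.0, 1.005]
wrist_force: [0.1, 0.1, -1.8]
opening: 0.0658
```

Call:
carry_out --motion '[{"delta_pos": [-0.006,-0.181,0],"rot": [0,0,0.959],"grip": 60},{"delta_pos": [-0.006,-0.181,0],"rot": [0,0,0.959],"grip": 60},{"delta_pos": [-0.006,-0.181,0],"rot": [0,0,0.959],"grip": 60},{"delta_pos": [-0.006,-0.181,0],"rot": [0,0,0.959],"grip": 60},{"delta_pos": [-0.006,-0.181,0],"rot": [0,0,0.959],"grip": 60}]'

```text
time_s: 19.65
ee_pos: [0.5797, 0.0437, 0.2311]
eef_rot: [-3.138, -0.0, 1.423]
wrist_force: [-0.4, 0.2, -2.8]
opening: 0.0657
```

Call:
carry_out --motion '[{"delta_pos": [-0.006,-0.181,0],"rot": [0,0,0.959],"grip": 60},{"delta_pos": [-0.006,-0.181,0],"rot": [0,0,0.959],"grip": 60},{"delta_pos": [-0.006,-0.181,0],"rot": [0,0,0.959],"grip": 60},{"delta_pos": [0,0,0],"rot": [0,0,0],"grip": 60},{"delta_pos": [0,0,0],"rot": [0,0,0],"grip": 60}]'

```text
time_s: 20.27
ee_pos: [0.5788, 0.012, 0.2312]
eef_rot: [-3.138, -0.0, 1.671]
wrist_force: [0.1, 0.4, -2.0]
opening: 0.0659
```

Run:
```python
from h import *
s=bot.read_state();print(s['ee_pos'],s['eef_rot'],s['opening'])
im,d,W=cloud('wrist'); np.savez('w6.npz',im=im,W=W); sc,ds,WS=cloud('scene'); np.savez('s6.npz',im=sc,W=WS)
cv2.imwrite('pics/m6.png',np.hstack([cv2.resize(im,(480,360)),cv2.resize(sc[150:300,215:350],(320,360))]))
```

```text
[0.57875239 0.01196964 0.23116709] [-3.13841833e+00 -4.34357273e-04  1.67051657e+00] 0.06593194164194434
```

View pics/m6.png

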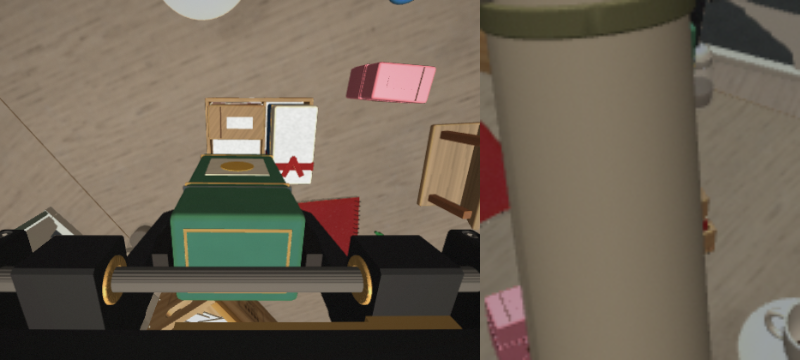

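The wrist view shows the tin above the wide cell, coffee box at (238,130) and biscuit at (293,145) behind it. The arm blocks the scene view. I'll check the tin's uprightness and its offsets to the coffee box and tray.

Run:
```python
from h import *
W=np.load('w6.npz')['W']
a=np.radians(5.8);A=np.array([[np.cos(a),np.sin(a)],[-np.sin(a),np.cos(a)]])
def show(n,q):
    r=cv2.minAreaRect((q[:,:2]*1000).astype(np.float32));e=q[:,:2]@A.T*1000
    print(n,len(q),np.round(r[0],1),np.round(r[1],1),round(r[2],1),'z',np.median(q[:,2]).round(4),np.round(np.percentile(e,[.3,1,50,99,99.7],axis=0).T,1).tolist())
k=560/480
f=lambda y0,y1,x0,x1:W[int(y0*k):int(y1*k),int(x0*k):int(x1*k)].reshape(-1,3)
p=f(95,190,200,320)
show('rim',p[(p[:,2]>.031)&(p[:,2]<.042)])
p=f(97,154,204,266);show('coffee',p[(p[:,2]>.077)&(p[:,2]<.088)])
p=f(97,184,268,320);show('biscuit',p[(p[:,2]>.077)&(p[:,2]<.088)])
p=f(150,300,170,305);t=p[(p[:,2]>.262)&(p[:,2]<.285)];show('tintop',t)
for n,q in(('topface',t[(t[:,2]>.268)]),('front',p[(p[:,2]>.16)&(p[:,2]<.255)])):
    e=np.c_[q[:,:2]@A.T,q[:,2]]
    if n=='front': 
        e=e[abs(e[:,1]-np.median(e[:,1]))<.02]
    else: e=e[abs(e[:,2]-np.median(e[:,2]))<.004]
    for _ in range(3):
        c=np.median(e,0);nn=np.linalg.svd(e-e.mean(0),full_matrices=False)[2][2];r=(e-e.mean(0))@nn;e=e[abs(r)<2*r.std()+1e-4]
    print(n,len(e),nn.round(4),(e.mean(0)*1000).round(1),'std',r.std())
```

```text
rim 826 [536.4  37.5] [ 73.9 142.4] 6.3 z 0.0344 [[500.2, 501.1, 504.3, 572.6, 573.9], [-88.0, -87.9, -33.7, 52.6, 53.5]]
coffee 2651 [529.9   6.4] [39.5 66. ] 5.6 z 0.0807 [[508.0, 508.1, 527.0, 547.4, 547.6], [-80.0, -79.2, -46.6, -15.3, -14.6]]
biscuit 4136 [550.8  77.8] [93.6 50.3] 6.0 z 0.0808 [[509.1, 509.5, 549.3, 600.7, 602.0], [-3.3, -2.8, 22.5, 45.7, 46.4]]
tintop 11792 [578.   11.8] [52.1 69.4] 5.3 z 0.2699 [[550.4, 550.7, 564.6, 600.9, 601.6], [-80.6, -79.2, -46.7, -14.5, -12.6]]
topface 9718 [0.0044 0.0041 1.    ] [569.  -46.5 270.1] std 0.0006157404997222374
front 3572 [ 0.9997 -0.0123 -0.0191] [550.5 -46.7 221. ] std 0.00028085723061338513
```

The tin is upright within about 0.5°. It needs +1.6 mm in x and -0.7 mm in y, with a small yaw trim, to centre it in the gap. Then I lower it.

Call:
carry_out --motion '[{"delta_pos": [0.028,-0.009,-0.6],"rot": [0,-0.06,0.1],"grip": 60},{"delta_pos": [0,0,-0.5],"rot": [0,0,0],"grip": 60},{"delta_pos": [0,0,-0.15],"rot": [0,0,0],"grip": 60},{"delta_pos": [0,0,0],"rot": [0,0,0],"grip": 60},{"delta_pos": [0,0,0],"rot": [0,0,0],"grip": 60}]'

```text
time_s: 21.0
ee_pos: [0.5811, 0.0112, 0.1575]
eef_rot: [3.137, 0.001, 1.681]
wrist_force: [0.6, -0.9, -2.4]
opening: 0.0658
```

Run:
```python
from h import *
s=bot.read_state();print(s['ee_pos'],s['eef_rot'],s['wrist_force'])
im,d,W=cloud('wrist')
a=np.radians(5.8);A=np.array([[np.cos(a),np.sin(a)],[-np.sin(a),np.cos(a)]])
cv2.imwrite('pics/w7.png',im)
p=W.reshape(-1,3);e=np.c_[p[:,:2]@A.T,p[:,2]]*1000
def pr(n,m):
    q=e[m];print(n,len(q),np.round(np.percentile(q,[.5,2,50,98,99.5],axis=0).T,1).tolist())
cof=(abs(e[:,2]-81.5)<4)&(e[:,0]<560)&(e[:,0]>495)&(e[:,1]<-8)&(e[:,1]>-90);pr('coffee',cof)
g=(im.reshape(-1,3)[:,1].astype(int)>im.reshape(-1,3)[:,2]+20)&(e[:,0]>535)&(e[:,0]<620)&(e[:,1]<0)&(e[:,1]>-95)
for lo,hi in((95,110),(110,125),(125,145),(145,160),(165,185)):pr(f'front{lo}',g&(e[:,2]>lo)&(e[:,2]<hi)&(e[:,0]<575 if lo<160 else True))
```

```text
[0.58114384 0.0111976  0.15750121] [3.13715462e+00 1.01651551e-03 1.68088432e+00] [ 0.5503134  -0.87061649 -2.4137772 ]
coffee 4799 [[507.8, 508.4, 527.3, 553.0, 553.3], [-79.7, -78.5, -47.6, -16.2, -15.1], [77.9, 78.5, 80.8, 82.6, 84.4]]
front95 79 [[552.7, 552.8, 553.1, 553.5, 553.7], [-78.3, -77.5, -23.3, -18.3, -17.8], [95.1, 95.4, 101.5, 109.5, 109.8]]
front110 100 [[552.6, 552.7, 553.0, 553.4, 553.5], [-78.1, -76.9, -23.9, -18.2, -17.6], [110.4, 110.6, 118.3, 124.3, 124.6]]
front125 444 [[552.6, 552.7, 553.1, 553.5, 553.6], [-78.2, -76.9, -45.1, -18.0, -17.3], [125.7, 126.3, 139.9, 144.8, 144.9]]
front145 309 [[552.5, 552.6, 553.0, 553.5, 553.6], [-77.3, -76.3, -48.5, -18.8, -18.1], [145.0, 145.1, 148.0, 159.7, 160.0]]
front165 1460 [[552.5, 552.6, 553.1, 553.6, 570.8], [-83.9, -77.3, -46.4, -18.7, -17.1], [165.1, 165.7, 175.9, 184.7, 184.9]]
```

The tin's face is vertical (553.1 mm at all heights). The clearances are 5.5 mm to the coffee box and about 1.7 mm to the far wall, so I shift back 1.8 mm and lower.

Call:
carry_out --motion '[{"delta_pos": [-0.03,-0.003,-0.3],"rot": [0,0,0],"grip": 60},{"delta_pos": [0,0,-0.25],"rot": [0,0,0],"grip": 60},{"delta_pos": [0,0,-0.2],"rot": [0,0,0],"grip": 60},{"delta_pos": [0,0,-0.15],"rot": [0,0,0],"grip": 60},{"delta_pos": [0,0,-0.05],"rot": [0,0,0],"grip": 60}]'

```text
time_s: 21.68
ee_pos: [0.5787, 0.011, 0.0987]
eef_rot: [3.14, 0.0, 1.681]
wrist_force: [-0.1, -0.2, -4.0]
opening: 0.0659
```

Call:
carry_out --motion '[{"delta_pos": [0,0,-0.04],"rot": [0,0,0],"grip": 60},{"delta_pos": [0,0,-0.02],"rot": [0,0,0],"grip": 60},{"delta_pos": [0,0,0],"rot": [0,0,0],"grip": 60}]'

```text
time_s: 22.05
ee_pos: [0.579, 0.011, 0.0963]
eef_rot: [3.138, 0.001, 1.681]
wrist_force: [-2.0, -0.1, 2.1]
opening: 0.0657
```

The wrist force went from -4 to +2 N at exactly the expected height, so the tin is on the floor. Release and retract.

Call:
carry_out --motion '[{"delta_pos": [0,0,0],"rot": [0,0,0],"grip": 70},{"delta_pos": [0,0,0],"rot": [0,0,0],"grip": 80},{"delta_pos": [0,0,0],"rot": [0,0,0],"grip": 84},{"delta_pos": [0,0,0],"rot": [0,0,0],"grip": 84},{"delta_pos": [0,0,0.3],"rot": [0,0,0],"grip": 84}]'

```text
time_s: 22.68
ee_pos: [0.5782, 0.0111, 0.1128]
eef_rot: [-3.141, -0.0, 1.681]
wrist_force: [0.1, -0.2, -0.1]
opening: 0.0836
```

Call:
carry_out --motion '[{"delta_pos": [0,0,0.6],"rot": [0,0,0],"grip": 84},{"delta_pos": [0,0,0.8],"rot": [0,0,0],"grip": 84},{"delta_pos": [0,0,0.8],"rot": [0,0,0],"grip": 84},{"delta_pos": [-0.3,-0.8,0],"rot": [0,0,0],"grip": 84},{"delta_pos": [-0.3,-0.8,0],"rot": [0,0,0],"grip": 84}]'

```text
time_s: 23.3
ee_pos: [0.5423, -0.0858, 0.246]
eef_rot: [3.138, 0.001, 1.682]
wrist_force: [0.0, -0.4, 0.9]
opening: 0.084
```

Call:
carry_out --motion '[{"delta_pos": [-0.3,-0.8,0],"rot": [0,0,0],"grip": 84},{"delta_pos": [-0.3,-0.8,0],"rot": [0,0,0],"grip": 84},{"delta_pos": [-0.3,-0.8,0],"rot": [0,0,0],"grip": 84},{"delta_pos": [-0.3,-0.8,0],"rot": [0,0,0],"grip": 84},{"delta_pos": [0,0,0],"rot": [0,0,0],"grip": 84}]'

```text
time_s: 23.92
ee_pos: [0.4697, -0.2796, 0.2453]
eef_rot: [3.14, 0.0, 1.677]
wrist_force: [1.1, 1.2, 0.1]
opening: 0.0841
```

Run:
```python
from h import *
s=bot.read_state();print(s['time_s'],s['ee_pos'],s['wrist_force'])
t,_,WT=cloud('top');sc,_,WS=cloud('scene')
cv2.imwrite('pics/m8.png',np.hstack([cv2.resize(t[150:260,220:340],(400,367)),cv2.resize(sc[150:300,215:350],(330,367))]))
a=np.radians(5.8);A=np.array([[np.cos(a),np.sin(a)],[-np.sin(a),np.cos(a)]])
for n,w in(('T',WT),('S',WS)):
  p=w.reshape(-1,3);ne=(np.hypot(p[:,0]-.5545,p[:,1]-.038)<.1)
  for k,m in(('rim',ne&(p[:,2]>.03)&(p[:,2]<.042)),('bis',ne&(p[:,2]>.0765)&(p[:,2]<.09)&(p[:,1]>.048)),('cof',ne&(p[:,2]>.0765)&(p[:,2]<.09)&(p[:,1]<.043)&(p[:,0]<.555)),('tea',ne&(p[:,2]>.128)&(p[:,2]<.16)),
   ('s1',(np.hypot(p[:,0]-.714,p[:,1]+.06)<.05)&(p[:,2]>.07)&(p[:,2]<.12)),('s2',(np.hypot(p[:,0]-.7356,p[:,1]+.125)<.04)&(p[:,2]>.07)&(p[:,2]<.12))):
    q=p[m]
    if len(q)>9:
      r=cv2.minAreaRect((q[:,:2]*1000).astype(np.float32));c=q-q.mean(0);nn=np.linalg.svd(c,full_matrices=False)[2][2]
      print(n,k,len(q),np.round(r[0],1),np.round(r[1],1),round(r[2],1),'rot',np.round(A@r[0],1),'z',np.median(q[:,2]).round(4),'tilt',np.degrees(np.arccos(min(1,abs(nn[2])))).round(1))
```

```text
23.925 [ 0.46965839 -0.27956694  0.24525542] [1.10941412 1.19350295 0.12657679]
T rim 186 [553.8  37.3] [111.2 142.4] 5.3 rot [554.7 -18.9] z 0.0356 tilt 0.5
T bis 456 [550.2  75.4] [95.6 51. ] 6.5 rot [555.1  19.4] z 0.0826 tilt 0.8
T cof 262 [530.5   4.4] [44.3 63.9] 2.4 rot [528.3 -49.2] z 0.0823 tilt 1.6
T tea 360 [577.6   9. ] [52.5 65.6] 6.3 rot [575.5 -49.4] z 0.1364 tilt 0.5
T s1 89 [712.4 -58.3] [32.8 30.6] 46.2 rot [ 702.8 -130. ] z 0.0858 tilt 12.7
T s2 88 [ 734.9 -126.2] [29.6 34. ] 89.2 rot [ 718.4 -199.8] z 0.0848 tilt 8.4
S rim 319 [551.7  64.3] [112.1  90.2] 6.0 rot [555.4   8.2] z 0.0354 tilt 0.8
S bis 611 [551.8  77.5] [96.  50.5] 5.8 rot [556.8  21.3] z 0.0826 tilt 1.0
S cof 263 [531.2  12.4] [47.5 55.2] 0.1 rot [529.8 -41.4] z 0.0823 tilt 1.9
S tea 444 [578.6  10. ] [52.9 66.4] 6.6 rot [576.6 -48.5] z 0.1368 tilt 3.3
S s1 105 [710.1 -56.3] [31.6 25. ] 66.1 rot [ 700.8 -127.7] z 0.0841 tilt 37.8
S s2 72 [ 736.9 -118.9] [20.2 25.8] 65.6 rot [ 721.1 -192.8] z 0.0843 tilt 44.5
```

View pics/m8.png

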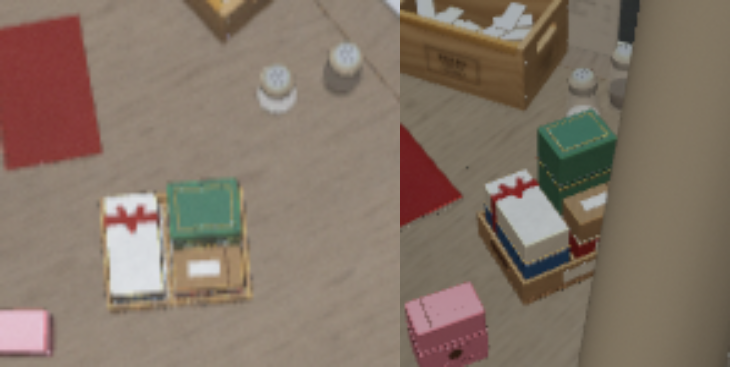

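All three stand in the tray, with tops at 82.6, 82.3 and 136.5 mm against 82, 82 and 136 expected. The tray is flat and unmoved, the shakers are undisturbed and the arm is clear, so I hand in.

```bash
python3 -c "
from cell import bot
print(bot.finish_job())"
```

```text
the job is handed in; nothing more can be done
None
```

The gift is packed and handed in at about 24 s of the 67 s allowed. The biscuit box is in the narrow cell. The coffee box stands at the near end of the wide cell, with the tea tin behind it.

- **Seating:** the last top and scene depth checks gave top heights of 82.6, 82.3 and about 136.6 mm for biscuit, coffee and tin, against 82, 82 and 136 expected. All three bases are on the tray floor, and the picture shows all three upright.
- **Tray and shakers:** the tray rim measured flat within about 1° and the tray had not moved. Both shakers are upright and in the same place within measurement noise. The arm was clear of everything.
- **Doubtful readings:** the scene camera's fits of the coffee box and tray rim were skewed because the arm hid part of them. It also read 3.3° tilt for the tin's top, against 0.5° from the top camera. I put that down to edge pixels, because just before lowering the wrist camera showed the tin's face vertical. The raw tilt numbers for the shakers' domed tops mean nothing.

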